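Park the suction wand behind the bench post

TASK

Park the long suction wand in its blue bay: pushing it along the bench with the fingertips, one end and then the other, angle it past the steel post at the mouth so that it ends lying flat inside the bay, against the back wall along its whole length. Only push it, never pick it up or tip it, leave the other things on the bench where they are, and take the hand away at the end.

Things in the scene. Friction and masses are not known exactly. Their poses are not given: they have to be found in the camera images.
- wand: Loose straight suction wand, a plain rectangular bar 240 mm long, 30 mm wide, 26 mm high, 0.17 to 0.35 kg: grey with an orange nozzle part (70 mm) at one end and a short black part (20 mm) at the other. It lies flat on the bench and slides when pushed. Origin: middle of its underside; its x axis runs along its length towards the orange end. It may be parked either way round.
- wand_nozzle (a point): Middle of the orange end face of the wand, 13 mm above the bench when it lies flat.
- wand_tail (a point): Middle of the black end face of the wand, 13 mm above the bench when it lies flat.
- bay: Fixed blue three-sided bay, open above and at the mouth, standing on the bench (the thin pale liner inside is flush with the bench and does not obstruct). Walls 35 mm high, 8 mm thick. Inside it is 280 mm wide and 100 mm deep. Origin: middle of the mouth, at bench height; x points from the mouth into the bay, so the inner face of the back wall is at x = 100 mm; y runs along the mouth, the inner faces of the side walls at y = +140 and -140 mm, from x = 0 to 100 mm.
- post: Fixed upright steel post with a black top, 20 mm in diameter, 70 mm high, on the mouth line of the bay: in the bay's frame x is 0 to 10 mm and y is 75 to 90 mm to one side or the other of the middle. Between it and the farther side wall there are 205 to 220 mm, less than the wand's length; between it and the back wall 80 to 90 mm. Origin: centre of its foot.
- cap: Flat dark round cover, 32 mm in diameter, flush with the bench, over the unused post socket on the other side of the mouth. No obstacle. Origin: its centre.
- model: Bystander, loose: yellow stone model of a dental arch on a round base, 64 mm in diameter, 35 mm high. Origin: middle of its underside.
- former: Bystander, loose: pink round form with an upright stem, 68 mm in diameter, 58 mm high. Origin: middle of its underside.
- jar: Bystander, loose: small amber jar, 52 mm in diameter, 60 mm high. Origin: middle of its underside.
- knife: Bystander, loose: plaster knife lying on the bench, dark handle and steel blade, 182 mm long, 16 mm wide, 12 mm high, its x axis towards the blade. Origin: on its underside, 90 mm from the handle's end.

How it is judged:
At the end, for the whole second after the job is handed in: The wand lies flat and still on the bench inside the bay, both end faces between the side walls and the middle of each within 25 mm of the back wall's inner face (so at most a 10 mm gap along its side), either way round; the bystanders are within 15 mm of where they were (x of each of wand_nozzle, wand_tail in the frame of bay above 0.075 m and y of wand_nozzle in the frame of bay between -0.142 and 0.142 m and y of wand_tail in the frame of bay between -0.142 and 0.142 m and height (world z) of wand_nozzle between 0.008 and 0.018 m and height (world z) of wand_tail between 0.008 and 0.018 m and linear speed of wand below 0.01 m/s and distance of each of model, former, jar, knife from where it was at the start of the episode below 0.015 m); the robot touches nothing.
It fails at once if the wand is lifted or tipped (an end rises more than 12 mm) (height (world z) of any of wand_nozzle, wand_tail above 0.025 m).
It fails at once if a bystander is pushed, carried or knocked more than 15 mm away (distance of any of model, former, jar, knife from where it was at the start of the episode above 0.015 m).
It also fails if it takes over 72 s, if anything falls off the work surface, if the arm or the gripper's body presses on something with over 40 N, if the wrist force passes 120 N, or if a joint passes its speed limit or range.

ROBOT

A 7-joint arm with a two-finger parallel gripper is mounted at the origin on the work surface. World frame = base frame: x ahead of the robot, y to its left, z up, the work surface at z = 0. Lengths are in m, angles in rad, forces in N, time in s.
With the tool pointing down it reaches from about 0.425 to 0.825 m from the base axis. Payload 3.6 kg.
Tool frame: the origin (TCP) lies on the centre line of the jaws, within the pads' length; the fingertips stand 19 mm ahead of it and the grasp point (between the pads) is the TCP (tips_ahead is the distance from the TCP to the fingertips, in m); z points along the fingers, y is the line along which they close (so a half turn about z gives the same grasp; the last joint's range is limited). The gripper opens to 85 mm and grips with 20 to 120 N. Pads are 22 mm wide; open, the fingers measure 114 mm over their backs; the gripper's body (76 mm by 85 mm) begins 54 mm behind the grasp point. The pads swing forward as they close: fully open they stand 13 mm farther back than shut.
Start: joints at [1.302, 0.615, -0.013, 1.423, 0.008, 1.103, -0.04], TCP at [0.156, -0.631, 0.25] pointing down, gripper open.
Joint ranges: [-3.12, 3.12], [-0.3, 2.06], [-1.34, 1.32], [0.26, 2.42], [-1.36, 4.5], [0.01, 1.98], [-2.84, 2.84]. Speed limits (rad/s): [2.79, 2.79, 3.14, 3.14, 3.14, 3.14, 3.14].

INTERFACE

Orientations are given as a rotation vector (axis times angle).
In Python, from station import get_state, camera, camera_params, close_job, tips_ahead gives the robot as it stands.
- The arm moves only by the tool servo_tool, never from a script. Its argument "plan" is one flat list of numbers, 7 for each row, row after row: the shift along the tool's x, y, z in m, then the turn, a rotation vector about the tool's x, y, z in degrees, then the closure, from 0 (fully open) to 1 (shut). In form: [dx, dy, dz, rx, ry, rz, hand, dx, dy, dz, rx, ry, rz, hand, ...]. A call has 1 to 10 rows; each row shifts and turns the commanded pose from where the row before left it, along the tool's axes as they then stand; what a row does not reach is not made up. A row lasts 1/12 s, in which the tool goes at most 41.7 mm and 7.16 degrees, less where a joint would pass 70% of its speed; a pose out of reach is approached as far as the arm can. A call with a gripper value outside its range is refused whole. The fingers move at their own pace and stop on an object; "squeeze" is the grip in N (left out, the last holds). Time passes only in rows, so rows that do not move let the fingers close. It gives the time, the measured TCP pose, the force, the opening and the grip force at its end, in the units of the state.
- get_state(): the state, without advancing time (a new reading comes with each control period).
- camera(name): name is "side" or "top"; returns the picture (480x640x3 uint8, blue, green, red); there is no depth.
- camera_params(name): a dict with "fx", "fy", "cx", "cy" (pixels), "dist" ([k1, k2, p1, p2, k3] as OpenCV has them; the pictures are not rectified), "R" (3x3) and "t" (3): a world point X has camera coordinates R X + t. Camera axes: x right, y down, z forward; pixel columns grow to the right and rows downward; lengths in m; the calibration is good to about 2 mm. A picture is of the moment at which its call begins. camera_params takes no time and is no camera call.
- close_job(): hands the job in; it is judged then, once.
The state is a dict: "t": time; "qpos": joint angles; "joint_velocities": joint speeds; "joint_efforts": joint torques, N m; "tool_pos": TCP position; "tool_rot": TCP orientation; "wrist_force": force on the tool from outside, world axes, zero at the start; "moment": the same for the moment, N m; "grip_width": finger opening in m; "grip_force": force on a finger pad.
Only numpy, scipy, OpenCV 4.12 (cv2) and the standard library are available. Lean on these libraries where they do the work, as an engineer would, in place of code of your own. Each camera call takes 0.05 s, during which the arm holds its last target. There are 200 camera calls.

## Working session

There is one attempt and no reset: what is moved stays moved. The work goes in short steps, Python scripts to look and compute and a tool call to move; the robot and the scene stay as the last step left them, time stands still between calls to the robot, and variables do not carry over. Pictures are saved under pics/ and viewed, at most 10 in all, crops included, and the job is handed in when it is done.

Besides the shell and the picture viewer there is one more tool, called after "Call:" as name(argument=value, ...) on one line, values as JSON. servo_tool: Moves the arm, as the interface text tells. Its arguments: {"type":"object","properties":{"plan":{"type":"array","items":{"type":"number"}},"squeeze":{"type":"number"}},"required":["plan"]}

```bash
mkdir -p pics; cat > h.py <<'E'
import numpy as np, cv2
from station import *
def ray(name,uv,z):
    p=camera_params(name);K=np.array([[p['fx'],0,p['cx']],[0,p['fy'],p['cy']],[0,0,1]])
    n=cv2.undistortPoints(np.array(uv,float).reshape(-1,1,2),K,np.array(p['dist'])).reshape(-1,2)
    R=np.array(p['R']);t=np.array(p['t']);C=-R.T@t
    d=np.c_[n,np.ones(len(n))]@R
    return (C+d*((z-C[2])/d[:,2])[:,None])
def proj(name,X):
    p=camera_params(name);K=np.array([[p['fx'],0,p['cx']],[0,p['fy'],p['cy']],[0,0,1]])
    return cv2.projectPoints(np.array(X,float).reshape(-1,1,3),cv2.Rodrigues(np.array(p['R']))[0],np.array(p['t']),K,np.array(p['dist']))[0].reshape(-1,2)
E
python3 - <<'E'
from h import *
for n in('top','side'):
    cv2.imwrite(f'pics/{n}0.png',camera(n))
    p=camera_params(n);print(n,-np.array(p['R']).T@np.array(p['t']),p['fx'])
s=get_state();print(s['tool_pos'],s['tool_rot'],cv2.Rodrigues(np.array(s['tool_rot']))[0].round(3),tips_ahead,s['grip_width'])
E
```

```text
top [ 0.43877009 -0.00869327  1.12868181] 452.7733784671699
side [0.48822069 1.04606549 0.6468847 ] 595.0393588663468
[ 0.15614377 -0.63027625  0.24923227] [-3.11609090e+00 -3.80297621e-01  4.61932352e-04] [[ 0.971  0.241 -0.001]
 [ 0.241 -0.971  0.002]
 [-0.    -0.002 -1.   ]] 0.019 0.08527643577467013
```

View pics/top0.png

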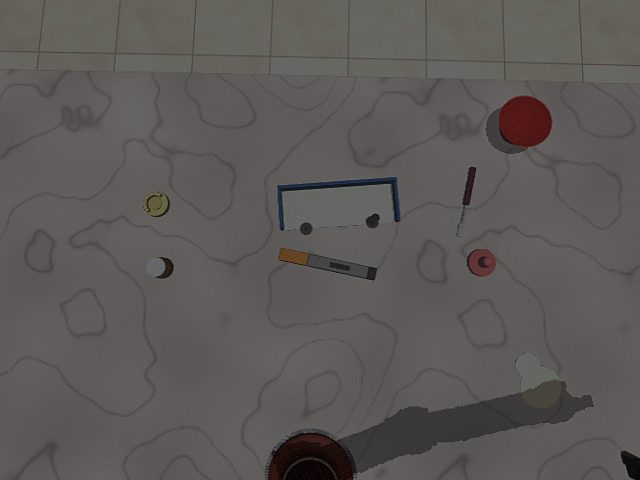

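View pics/side0.png

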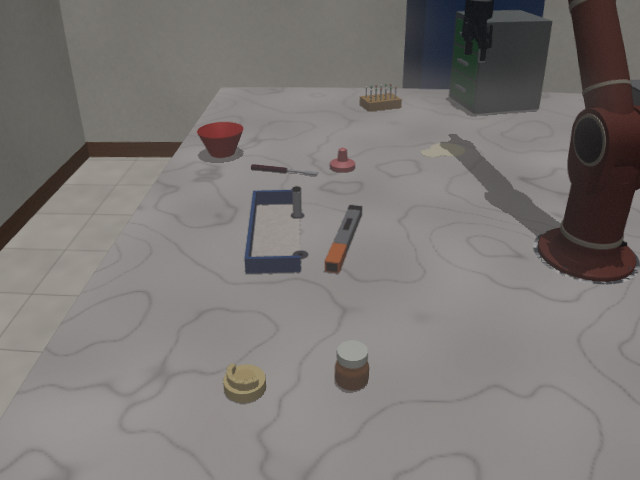

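The top view has image up as +x and image right as −y. It shows the bay at (280–400, 180–230), the post at (373,220), the cap at (306,229), and the wand from its orange end at (281,255) to its black end at (376,273). The former is at (482,262) and the knife at (467,200). I'll take an enlarged crop next.

```bash
python3 - <<'E'
from h import *
i=cv2.imread('pics/top0.png')[165:295,265:415]
i=cv2.resize(i,None,fx=5,fy=4.6,interpolation=cv2.INTER_CUBIC) if 0 else cv2.resize(i,None,fx=4.5,fy=4.5,interpolation=cv2.INTER_CUBIC)
cv2.imwrite('pics/crop0.png',cv2.convertScaleAbs(i,alpha=1.8))
E
```

```text
(no output)
```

View pics/crop0.png

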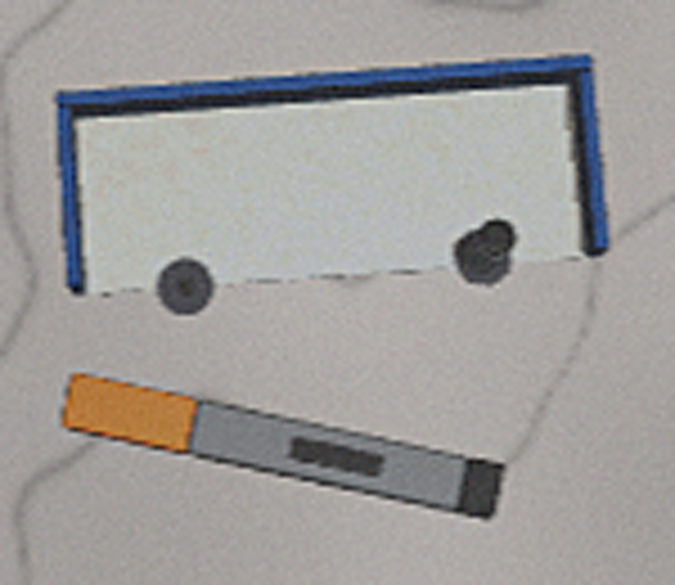

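```bash
cat >> h.py <<'E'
def cr(pts,z,o=(265,165),s=4.5): return ray('top',[(o[0]+(x+.5)/s-.5,o[1]+(y+.5)/s-.5) for x,y in pts],z)[:,:2]
E
python3 - <<'E'
from h import *
b=cr([(57,92),(591,56),(608,252),(70,293)],.035);print('bay outer',b.round(4),[np.linalg.norm(b[i]-b[i-1]).round(4) for i in range(4)])
w=cr([(73,373),(62,428),(490,519),(504,464)],.026);print('wand',w.round(4),[np.linalg.norm(w[i]-w[i-1]).round(4) for i in range(4)])
p=cr([(498,236)],.07);c=cr([(186,287)],0);print('post',p,'cap',c, 'foot', cr([(482,258)],0))
yd=b[0]-b[1];yd/=np.linalg.norm(yd);xd=np.array([yd[1],-yd[0]]) # bay y = left(+y world)
xd = -xd if xd[0]<0 else xd
O=(b[0]+b[1])/2-xd*.108
print('bay origin',O,'xd',xd,'yd',yd,np.degrees(np.arctan2(xd[1],xd[0])))
f=lambda P:np.c_[(P-O)@xd,(P-O)@yd].round(4)
for n,q in(('bay',b),('wand',w),('post',p),('cap',c)):print(n,f(q))
print('others',ray('top',[(482,262),(472,167),(459,236)],.02))
E
```

```text
bay outer [[ 0.6929  0.1005]
 [ 0.7206 -0.192 ]
 [ 0.612  -0.2018]
 [ 0.582   0.0893]] [np.float64(0.1115), np.float64(0.2938), np.float64(0.1091), np.float64(0.2926)]
wand [[ 0.5394  0.0869]
 [ 0.5093  0.0918]
 [ 0.4663 -0.1405]
 [ 0.4961 -0.1478]] [np.float64(0.2386), np.float64(0.0305), np.float64(0.2363), np.float64(0.0306)]
post [[ 0.61346729 -0.13776758]] cap [[0.59165617 0.02769145]] foot [[ 0.61232008 -0.13748596]]
bay origin [ 0.59925884 -0.05594863] xd [0.99555207 0.09421293] yd [-0.09421293  0.99555207] 5.4060207235168765
bay [[ 0.108   0.1469]
 [ 0.108  -0.1469]
 [-0.0011 -0.1464]
 [-0.0035  0.1462]]
wand [[-0.0461  0.1478]
 [-0.0756  0.1555]
 [-0.1403 -0.0717]
 [-0.1113 -0.0817]]
post [[ 0.0064 -0.0828]]
cap [[0.0003 0.084 ]]
others [[ 0.51709227 -0.40642802  0.02      ]
 [ 0.75534085 -0.38545699  0.02      ]
 [ 0.57979728 -0.35075437  0.02      ]]
```

Call:
servo_tool(plan=[0.03,-0.026,0,0,0,0,1,0.03,-0.026,0,0,0,0,1,0.03,-0.026,0,0,0,0,1,0.03,-0.026,0,0,0,0,1,0.03,-0.026,0,0,0,0,1,0.03,-0.026,0,0,0,0,1,0.03,-0.026,0,0,0,0,1,0.03,-0.026,0,0,0,0,1,0.03,-0.026,0,0,0,0,1,0.03,-0.026,0,0,0,0,1])

```text
t: 0.93
tool_pos: [0.3855, -0.3045, 0.2502]
tool_rot: [-3.118, -0.38, 0.001]
wrist_force: [0.7, -0.0, 0.1]
grip_width: -0.0001
grip_force: 0.0
```

Call:
servo_tool(plan=[0.03,-0.026,0,0,0,0,1,0.03,-0.026,0,0,0,0,1,0.03,-0.026,0,0,0,0,1,0.029,-0.024,0,0,0,0,1,0,0,0.02,0,0,-6.6,1,0,0,0.02,0,0,-6.6,1,0,0,0.02,0,0,-6.6,1,0,0,0.02,0,0,-6.6,1,0,0,0.02,0,0,-6.6,1,0,0,0.02,0,0,-6.6,1])

```text
t: 1.77
tool_pos: [0.4757, -0.1786, 0.1292]
tool_rot: [-2.801, -1.422, 0.0]
wrist_force: [-0.7, -0.7, 1.1]
grip_width: 0.0001
grip_force: 0.0
```

Call:
servo_tool(plan=[0,0,0,0,0,-6.6,1,0,0,0,0,0,-6.6,1,0,0,0,0,0,-6.6,1,0,0,0,0,0,-6.6,1,0,0,0,0,0,0,1,0,0,0,0,0,0,1])

```text
t: 2.27
tool_pos: [0.4757, -0.1789, 0.13]
tool_rot: [-2.411, -2.013, 0.0]
wrist_force: [-0.1, -0.5, -0.2]
grip_width: 0.0002
grip_force: 0.0
```

```bash
cat >> h.py <<'E'
O=np.array([.59926,-.05595]);xd=np.array([.99555,.09421]);yd=np.array([-.09421,.99555])
def tcp():
    s=get_state();p=s['tool_pos'];R=cv2.Rodrigues(np.array(s['tool_rot']))[0];q=np.array(p[:2])-O
    print('t',s['t'],'bay',(q@xd).round(4),(q@yd).round(4),'z',round(p[2],4),'yaw',np.degrees(np.arctan2(R[1,0],R[0,0])).round(1),'tilt',R[:2,2].round(3),'F',np.round(s['wrist_force'],1),'w',s['grip_width'],np.round(s['qpos'],2))
def wand(crop=None):
    im=camera('top')
    if crop: cv2.imwrite(crop,cv2.convertScaleAbs(cv2.resize(im[165:295,265:415],None,fx=4.5,fy=4.5,interpolation=cv2.INTER_CUBIC),alpha=1.8))
E
python3 - <<'E'
from h import *
tcp()
E
```

```text
t 2.2667 bay -0.1346 -0.1107 z 0.13 yaw 79.7 tilt [-0.001  0.001] F [-0.1 -0.5 -0.2] w 0.0002435282831224761 [ 0.58  0.59 -0.39  1.96  0.35  0.66 -0.21]
```

Call:
servo_tool(plan=[0,0,0.03,0,0,0,1,0,0,0.03,0,0,0,1,0,0,0.025,0,0,0,1,0,0,0.01,0,0,0,1,0,0,0.01,0,0,0,1,0.01,0,0,0,0,0,1,0.006,0,0,0,0,0,1,0.005,0,0,0,0,0,1,0.005,0,0,0,0,0,1,0.005,0,0,0,0,0,1])

```text
t: 3.1
tool_pos: [0.482, -0.1488, 0.0265]
tool_rot: [2.407, 2.015, -0.0]
wrist_force: [-1.2, -3.4, 2.6]
grip_width: 0.0
grip_force: 1.9
```

Call:
servo_tool(plan=[0.005,0,0,0,0,0,1,0.005,0,0,0,0,0,1,0.005,0,0,0,0,0,1,0.005,0,0,0,0,0,1,0.005,0,0,0,0,0,1,0.005,0,0,0,0,0,1,0.005,0,0,0,0,0,1,0.005,0,0,0,0,0,1,0.003,0,0,0,0,0,1,0,0,0,0,0,0,1])

```text
t: 3.93
tool_pos: [0.4891, -0.1041, 0.0252]
tool_rot: [-2.405, -2.019, -0.002]
wrist_force: [-0.3, -0.5, 0.3]
grip_width: 0.0004
grip_force: 0.3
```

```bash
python3 - <<'E'
from h import *
tcp();wand('pics/c1.png')
E
```

```text
t 3.9333 bay -0.1142 -0.0375 z 0.0252 yaw 80.0 tilt [0.    0.002] F [-0.3 -0.5  0.3] w 0.0003635951302564179 [ 0.32  0.75 -0.24  2.04  0.43  0.39 -0.43]
```

View pics/c1.png

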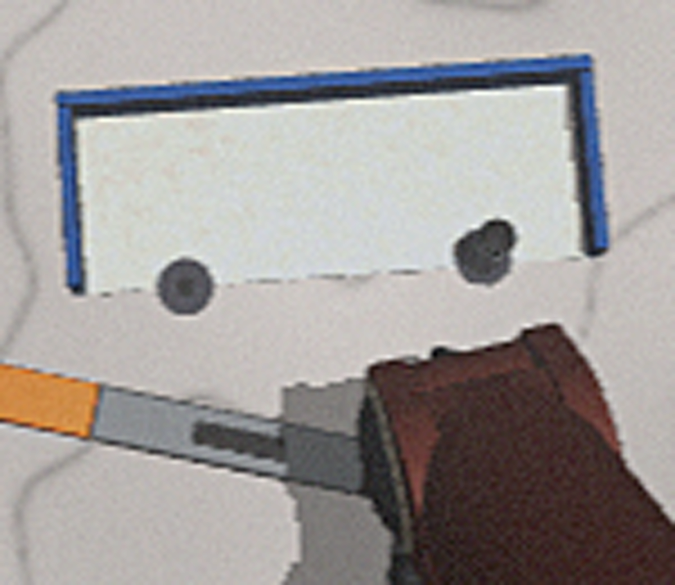

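Call:
servo_tool(plan=[-0.02,0,0,0,0,0,1,0,0,0,0,0,-5.2,1,0,0,0,0,0,-5.2,1,0,0,0,0,0,-5,1,0,-0.02,0,0,0,0,1,0,-0.015,0,0,0,0,1,0.02,0,0,0,0,0,1,0.02,0,0,0,0,0,1,0.015,0,0,0,0,0,1,0,0,0,0,0,0,1])

```text
t: 4.82
tool_pos: [0.4453, -0.0687, 0.0252]
tool_rot: [-2.105, -2.327, -0.006]
wrist_force: [-0.5, 0.6, -0.5]
grip_width: -0.0002
grip_force: 0.0
```

```bash
python3 - <<'E'
from h import *
tcp()
E
```

```text
t 4.8167 bay -0.1545 0.0018 z 0.0252 yaw 95.7 tilt [0.    0.005] F [-0.5  0.6 -0.5] w -0.000198398893500272 [ 0.27  0.72 -0.24  2.18  0.55  0.3  -0.34]
```

Call:
servo_tool(plan=[0,0.008,0,0,0,0,1,0,0.006,0,0,0,0,1,0,0.006,0,0,0,0,1,0,0.006,0,0,0,0,1,0,0.006,0,0,0,0,1,0,0.006,0,0,0,0,1,0,0.006,0,0,0,0,1,0,0.006,0,0,0,0,1,0,0.006,0,0,0,0,1,0,0.006,0,0,0,0,1])

```text
t: 5.65
tool_pos: [0.5079, -0.0683, 0.0253]
tool_rot: [2.116, 2.322, 0.0]
wrist_force: [-0.9, -0.1, -0.5]
grip_width: 0.0003
grip_force: 0.3
```

Call:
servo_tool(plan=[-0.001,0.006,0,0,0,0,1,-0.001,0.006,0,0,0,0,1,-0.001,0.006,0,0,0,0,1,-0.001,0.006,0,0,0,0,1,-0.001,0.006,0,0,0,0,1,-0.001,0.006,0,0,0,0,1,-0.001,0.006,0,0,0,0,1,-0.001,0.006,0,0,0,0,1,0,0.004,0,0,0,0,1,0,0,0,0,0,0,1])

```text
t: 6.48
tool_pos: [0.5612, -0.0715, 0.0254]
tool_rot: [2.115, 2.321, 0.002]
wrist_force: [-0.3, 0.0, -0.2]
grip_width: 0.0001
grip_force: 0.0
```

```bash
python3 - <<'E'
from h import *
tcp()
i=camera('top')[165:295,200:400]
cv2.imwrite('pics/c2.png',cv2.convertScaleAbs(cv2.resize(i,None,fx=4,fy=4,interpolation=cv2.INTER_CUBIC),alpha=1.8))
E
```

```text
t 6.4833 bay -0.0394 -0.0119 z 0.0254 yaw 95.3 tilt [0.002 0.   ] F [-0.3  0.  -0.2] w 5.9618674436783315e-05 [ 0.3   0.82 -0.34  1.86  0.48  0.55 -0.26]
```

View pics/c2.png

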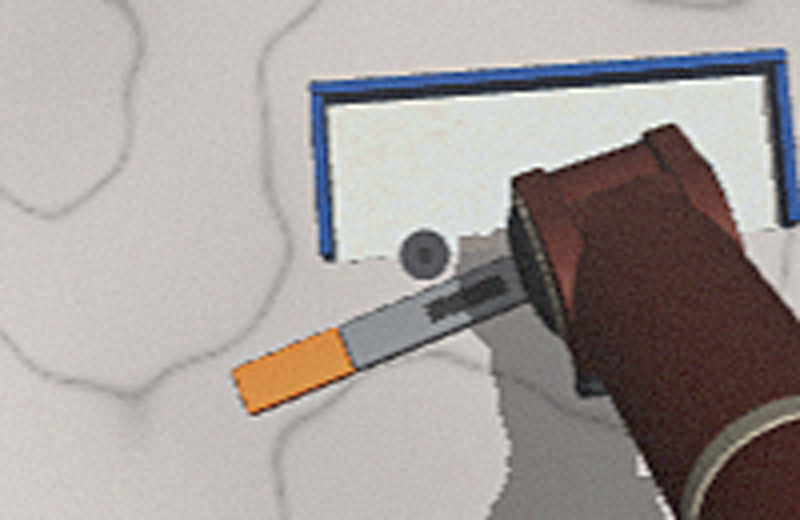

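```bash
cat >> h.py <<'E'
def wpose(pts,z=.026,o=(200,165),s=4): # nozzle corners (2), boundary corners (2)
    c=cr(pts,z,o,s)-O; q=np.c_[c@xd,c@yd]; n=q[:2].mean(0); b=q[2:].mean(0); d=(b-n)/np.linalg.norm(b-n)
    print('len',np.linalg.norm(b-n).round(4),'nozzle',n.round(4),'tail',(n+.24*d).round(4),'theta',np.degrees(np.arctan2(d[0],-d[1])).round(1),'postclear',(np.array([-d[1],d[0]])@(n-[.006,-.083])-.025).round(4))
E
python3 - <<'E'
from h import *
wpose([(233,373),(250,415),(337,327),(356,370)])
E
```

```text
len 0.0696 nozzle [-0.0808  0.2008] tail [-0.0001 -0.0253] theta 19.7 postclear -0.0114
```

Call:
servo_tool(plan=[0,0.005,0,0,0,0,1,0,0.005,0,0,0,0,1,0,0.005,0,0,0,0,1,0,0.005,0,0,0,0,1,0,0.002,0,0,0,0,1,0,-0.02,0,0,0,0,1,0,-0.03,0,0,0,0,1,0.02,-0.03,0,0,0,0,1,0,-0.03,-0.03,0,0,0,1,0,0,-0.03,0,0,0,1])

```text
t: 7.37
tool_pos: [0.4618, -0.0591, 0.0834]
tool_rot: [-2.105, -2.317, 0.018]
wrist_force: [1.5, -0.3, -0.4]
grip_width: 0.0002
grip_force: 0.0
```

Call:
servo_tool(plan=[0.03,0,-0.03,0,0,0,1,0.03,0,-0.03,0,0,0,1,0.03,0,0,0,0,0,1,0.03,0,0,0,0,0,1,0.03,0,0,0,0,0,1,0.03,0,0,0,0,0,1,0.03,0,0,0,0,0,1,0.03,0,0,0,0,0,1,0.03,0,0,0,0,0,1,0,0,0,0,0,0,1])

```text
t: 8.2
tool_pos: [0.4453, 0.2169, 0.1449]
tool_rot: [-2.101, -2.331, -0.013]
wrist_force: [0.5, 1.3, 1.3]
grip_width: 0.0002
grip_force: 0.0
```

```bash
python3 - <<'E'
from h import *
tcp()
i=camera('top')[165:295,200:400]
cv2.imwrite('pics/c3.png',cv2.convertScaleAbs(cv2.resize(i,None,fx=4,fy=4,interpolation=cv2.INTER_CUBIC),alpha=1.8))
E
```

```text
t 8.2 bay -0.1276 0.2862 z 0.1449 yaw 95.9 tilt [0.003 0.009] F [0.5 1.3 1.3] w 0.00022468230635936968 [-0.21  0.55 -0.42  1.98  0.35  0.67 -0.74]
```

View pics/c3.png

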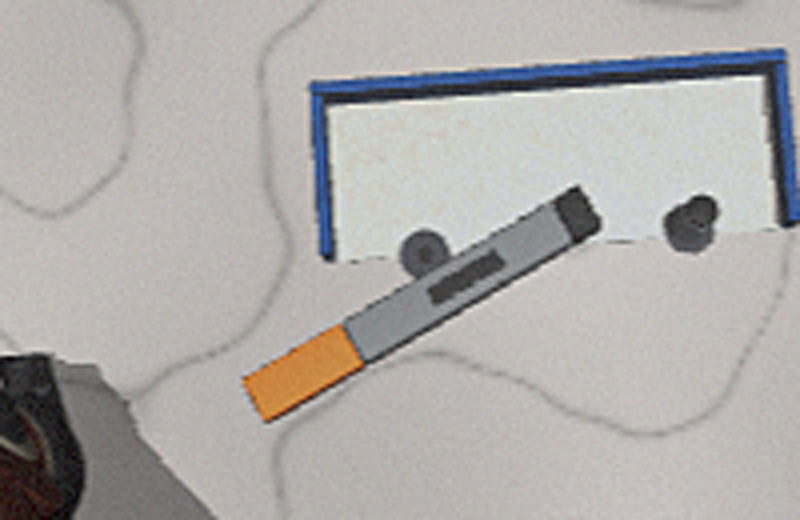

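```bash
python3 - <<'E'
from h import *
wpose([(243,379),(265,424),(343,322),(366,365)]);wpose([(243,379),(265,424),(578,184),(602,224)])
E
```

```text
len 0.0705 nozzle [-0.0859  0.1934] tail [ 0.0203 -0.0218] theta 26.3 postclear 0.0149
len 0.2388 nozzle [-0.0859  0.1934] tail [ 0.022 -0.021] theta 26.7 postclear 0.0172
```

Call:
servo_tool(plan=[-0.032,0.0135,0,0,0,0,1,-0.032,0.0135,0,0,0,0,1,0,0,0.02,0,0,-6.5,1,0,0,0.02,0,0,-6.5,1,0,0,0.02,0,0,-6.5,1,0,0,0.02,0,0,-6.5,1,0,0,0,0,0,0,1,0,0,0,0,0,0,1])

```text
t: 8.92
tool_pos: [0.4785, 0.1457, 0.0632]
tool_rot: [-1.545, -2.734, 0.003]
wrist_force: [0.2, 1.2, 0.3]
grip_width: 0.0004
grip_force: 0.0
```

```bash
python3 - <<'E'
from h import *
tcp()
E
```

```text
t 8.9167 bay -0.1012 0.2121 z 0.0632 yaw 121.1 tilt [-0.002 -0.001] F [0.2 1.2 0.3] w 0.00035056923668438266 [-0.05  0.71 -0.44  2.02  0.58  0.54 -0.36]
```

Call:
servo_tool(plan=[0.01,0.005,0,0,0,0,1,0,0,0.02,0,0,0,1,0,0,0.018,0,0,0,1,0,0,0,0,0,0,1,-0.01,0,0,0,0,0,1,-0.008,0,0,0,0,0,1,-0.006,0,0,0,0,0,1,-0.006,0,0,0,0,0,1,-0.006,0,0,0,0,0,1,-0.006,0,0,0,0,0,1])

```text
t: 9.75
tool_pos: [0.5001, 0.123, 0.0266]
tool_rot: [-1.539, -2.739, -0.005]
wrist_force: [-2.4, 3.1, 3.3]
grip_width: -0.0001
grip_force: 2.0
```

Call:
servo_tool(plan=[-0.006,0,0,0,0,0,1,-0.006,0,0,0,0,0,1,-0.006,0,0,0,0,0,1,-0.006,0,0,0,0,0,1,-0.006,0,0,0,0,0,1,-0.006,0,0,0,0,0,1,-0.006,0,0,0,0,0,1,-0.006,0,0,0,0,0,1,-0.006,0,0,0,0,0,1,0,0,0,0,0,0,1])

```text
t: 10.58
tool_pos: [0.5286, 0.0735, 0.0255]
tool_rot: [1.542, 2.735, -0.003]
wrist_force: [0.4, 0.8, -0.0]
grip_width: -0.0001
grip_force: 0.0
```

```bash
python3 - <<'E'
from h import *
tcp()
i=camera('top')[165:295,220:420]
cv2.imwrite('pics/c4.png',cv2.convertScaleAbs(cv2.resize(i,None,fx=4,fy=4,interpolation=cv2.INTER_CUBIC),alpha=1.8))
E
```

```text
t 10.5833 bay -0.0582 0.1356 z 0.0255 yaw 121.2 tilt [ 0.    -0.002] F [ 0.4  0.8 -0. ] w -7.711955526822614e-05 [ 0.09  0.8  -0.42  1.95  0.64  0.53 -0.24]
```

View pics/c4.png

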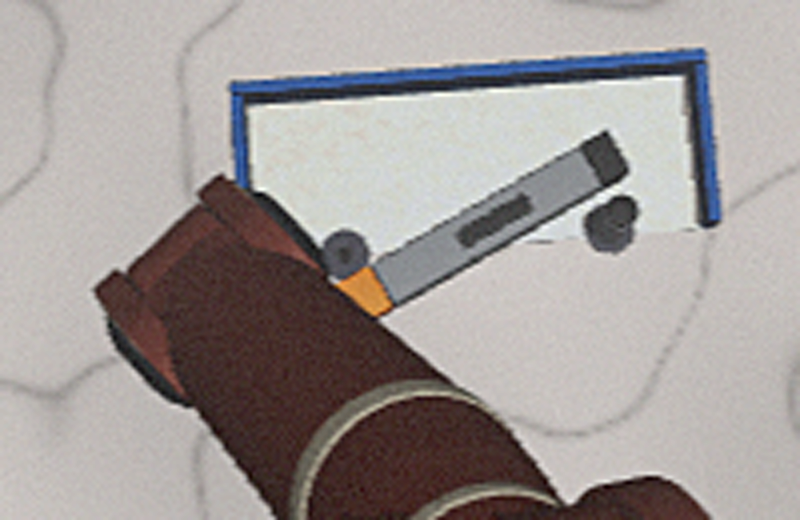

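```bash
python3 - <<'E'
from h import *
c=cr([(373,265),(397,308),(606,129),(631,171)],.026,(220,165),4)-O;q=np.c_[c@xd,c@yd]
b=q[:2].mean(0);t=q[2:].mean(0);d=(t-b)/np.linalg.norm(t-b);print(np.linalg.norm(t-b),'tail',t,'noz',t-.24*d,np.degrees(np.arctan2(d[0],-d[1])),'clear',np.array([-d[1],d[0]])@(t-[.006,-.083])-.025,'corners',q)
E
```

```text
0.16754691202695096 tail [ 0.05061999 -0.08938892] noz [-0.05675003  0.12525422] 26.575397996150198 clear 0.012047489896203058 corners [[-0.0105891   0.06689927]
 [-0.03808354  0.05401285]
 [ 0.06430711 -0.08277408]
 [ 0.03693288 -0.09600375]]
```

Call:
servo_tool(plan=[-0.006,0,0,0,0,0,1,-0.006,0,0,0,0,0,1,-0.006,0,0,0,0,0,1,-0.006,0,0,0,0,0,1,-0.006,0,0,0,0,0,1,-0.004,0,0,0,0,0,1,0,0,0,0,0,0,1,0.02,0,0,0,0,0,1,0.015,0,0,0,0,0,1,0,0,0,0,0,6.5,1])

```text
t: 11.47
tool_pos: [0.5256, 0.0803, 0.026]
tool_rot: [-1.687, -2.647, -0.003]
wrist_force: [0.2, 0.6, 0.4]
grip_width: -0.0002
grip_force: 0.0
```

Call:
servo_tool(plan=[0,0,0,0,0,6.5,1,0,0,0,0,0,6.5,1,0,0,0,0,0,6.3,1,0,-0.025,0,0,0,0,1,0,-0.025,0,0,0,0,1,-0.02,0,0,0,0,0,1,-0.02,0,0,0,0,0,1,-0.02,0,0,0,0,0,1,0,0,0,0,0,0,1,0,0,0,0,0,0,1])

```text
t: 12.3
tool_pos: [0.4836, 0.0111, 0.0259]
tool_rot: [2.115, 2.322, 0.0]
wrist_force: [0.4, 0.3, -0.3]
grip_width: 0.0002
grip_force: 0.0
```

```bash
python3 - <<'E'
from h import *
tcp()
i=camera('top')[165:295,220:420]
cv2.imwrite('pics/c5.png',cv2.convertScaleAbs(cv2.resize(i,None,fx=4,fy=4,interpolation=cv2.INTER_CUBIC),alpha=1.8))
E
```

```text
t 12.3 bay -0.1089 0.0776 z 0.0259 yaw 95.4 tilt [ 0.001 -0.001] F [ 0.4  0.3 -0.3] w 0.00016984594252987266 [ 0.12  0.74 -0.29  2.09  0.54  0.38 -0.51]
```

View pics/c5.png

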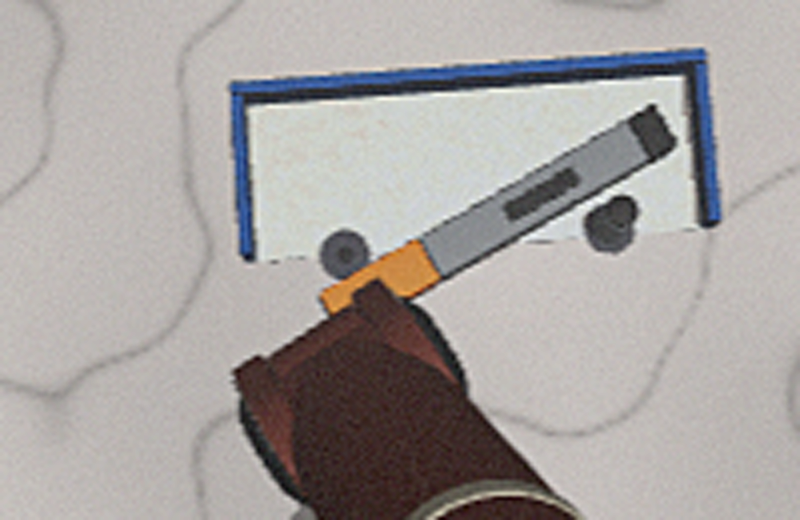

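Call:
servo_tool(plan=[0,0.01,0,0,0,0,1,0,0.01,0,0,0,0,1,0,0.006,0,0,0,0,1,0,0.006,0,0,0,0,1,0,0.006,0,0,0,0,1,0,0.006,0,0,0,0,1,0,0.006,0,0,0,0,1,0,0.006,0,0,0,0,1,0,0.006,0,0,0,0,1,0,0.006,0,0,0,0,1])

```text
t: 13.18
tool_pos: [0.551, 0.0189, 0.0256]
tool_rot: [-2.112, -2.325, 0.001]
wrist_force: [0.2, 0.2, 0.7]
grip_width: -0.0002
grip_force: 0.4
```

Call:
servo_tool(plan=[0,0.006,0,0,0,0,1,0,0.006,0,0,0,0,1,0,0.006,0,0,0,0,1,0,0.006,0,0,0,0,1,0,0.006,0,0,0,0,1,0,0.006,0,0,0,0,1,0,0.005,0,0,0,0,1,0,0.005,0,0,0,0,1,0,0,0,0,0,0,1])

```text
t: 13.93
tool_pos: [0.5981, 0.0234, 0.0258]
tool_rot: [2.112, 2.325, 0.003]
wrist_force: [0.1, -0.0, -0.9]
grip_width: -0.0001
grip_force: 0.0
```

```bash
python3 - <<'E'
from h import *
tcp()
i=camera('top')[165:295,220:420]
cv2.imwrite('pics/c6.png',cv2.convertScaleAbs(cv2.resize(i,None,fx=4,fy=4,interpolation=cv2.INTER_CUBIC),alpha=1.8))
E
```

```text
t 13.9333 bay 0.0063 0.0791 z 0.0258 yaw 95.5 tilt [0.002 0.   ] F [ 0.1 -0.  -0.9] w -5.811239069152217e-05 [ 0.15  0.85 -0.37  1.76  0.48  0.62 -0.41]
```

View pics/c6.png

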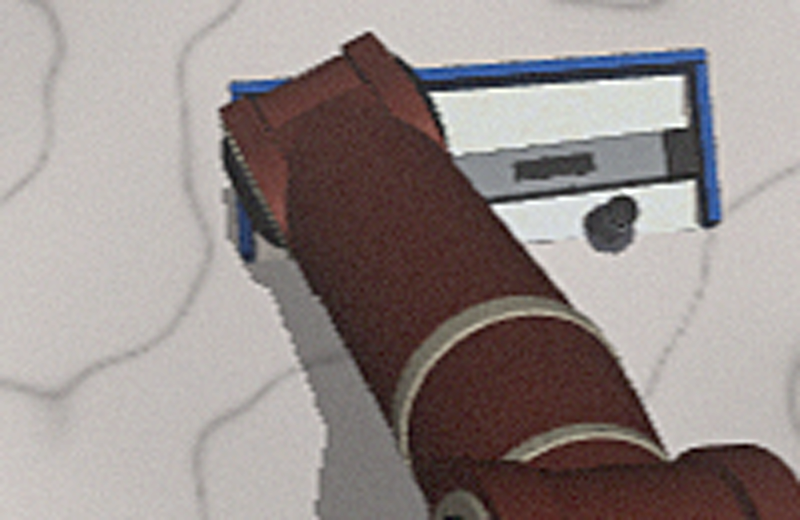

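Call:
servo_tool(plan=[0,-0.02,0,0,0,0,1,-0.036,0,0,0,0,0,1,-0.036,0,0,0,0,0,1,-0.036,0,0,0,0,0,1,0,0,0,0,0,0,1,0,0.01,0,0,0,0,1,0,0.006,0,0,0,0,1,0,0.006,0,0,0,0,1,0,0.006,0,0,0,0,1,0,0.006,0,0,0,0,1])

```text
t: 14.82
tool_pos: [0.6198, -0.0822, 0.0256]
tool_rot: [-2.109, -2.325, 0.005]
wrist_force: [-4.8, -0.8, 3.4]
grip_width: -0.0002
grip_force: 2.2
```

Call:
servo_tool(plan=[0,0.006,0,0,0,0,1,0,0.006,0,0,0,0,1,0,0.005,0,0,0,0,1,0,0.005,0,0,0,0,1,0,0.005,0,0,0,0,1,0,0.004,0,0,0,0,1,0,0,0,0,0,0,1])

```text
t: 15.4
tool_pos: [0.6531, -0.0794, 0.0256]
tool_rot: [2.111, 2.325, 0.003]
wrist_force: [-0.9, 0.5, -1.1]
grip_width: 0.0001
grip_force: 0.2
```

```bash
python3 - <<'E'
from h import *
tcp()
E
```

```text
t 15.4 bay 0.0514 -0.0284 z 0.0256 yaw 95.5 tilt [0.002 0.001] F [-0.9  0.5 -1.1] w 0.00012950266154242501 [ 0.32  0.92 -0.41  1.58  0.48  0.74 -0.21]
```

Call:
servo_tool(plan=[0,0.002,0,0,0,0,1,0,0.002,0,0,0,0,1,0,0,0,0,0,0,1])

```text
t: 15.65
tool_pos: [0.6556, -0.079, 0.0257]
tool_rot: [-2.111, -2.326, -0.0]
wrist_force: [-2.2, 1.0, 1.2]
grip_width: -0.0
grip_force: 1.1
```

Call:
servo_tool(plan=[0,-0.02,0,0,0,0,1,0,-0.01,0,0,0,0,1,0.03,0,0,0,0,0,1,0.03,0,0,0,0,0,1,0.03,0,0,0,0,0,1,0,0.01,0,0,0,0,1,0,0.006,0,0,0,0,1,0,0.006,0,0,0,0,1,0,0.005,0,0,0,0,1,0,0.003,0,0,0,0,1])

```text
t: 16.48
tool_pos: [0.6476, 0.008, 0.0255]
tool_rot: [2.115, 2.322, -0.002]
wrist_force: [-2.1, -0.5, 1.5]
grip_width: -0.0
grip_force: 1.1
```

Call:
servo_tool(plan=[0,0,0,0,0,0,1])

```text
t: 16.57
tool_pos: [0.6477, 0.0083, 0.0255]
tool_rot: [2.114, 2.322, -0.001]
wrist_force: [0.3, -0.0, -0.0]
grip_width: 0.0
grip_force: 0.0
```

```bash
python3 - <<'E'
from h import *
tcp()
E
```

```text
t 16.5667 bay 0.0543 0.0594 z 0.0255 yaw 95.4 tilt [ 0.    -0.001] F [ 0.3 -0.  -0. ] w 3.315622368836024e-05 [ 0.17  0.91 -0.39  1.61  0.47  0.72 -0.35]
```

Call:
servo_tool(plan=[0,0.002,0,0,0,0,1,0,0.002,0,0,0,0,1,0,0,0,0,0,0,1,0,0,0,0,0,0,1])

```text
t: 16.9
tool_pos: [0.6499, 0.0093, 0.0254]
tool_rot: [-2.112, -2.324, 0.005]
wrist_force: [-3.0, -1.4, 3.0]
grip_width: -0.0002
grip_force: 1.9
```

Call:
servo_tool(plan=[0,0.002,0,0,0,0,1,0,0.001,0,0,0,0,1,0,0,0,0,0,0,1])

```text
t: 17.15
tool_pos: [0.65, 0.0092, 0.0254]
tool_rot: [-2.11, -2.322, 0.014]
wrist_force: [-10.0, -2.9, 7.4]
grip_width: -0.0001
grip_force: 4.9
```

Call:
servo_tool(plan=[0,-0.02,0,0,0,0,1,0,-0.01,0,0,0,0,1,-0.035,0,0,0,0,0,1,-0.035,0,0,0,0,0,1,-0.035,0,0,0,0,0,1,0,0.01,0,0,0,0,1,0,0.006,0,0,0,0,1,0,0.005,0,0,0,0,1,0,0.004,0,0,0,0,1,0,0.002,0,0,0,0,1])

```text
t: 17.98
tool_pos: [0.6601, -0.0917, 0.0258]
tool_rot: [-2.106, -2.326, 0.003]
wrist_force: [-5.8, 0.4, 5.4]
grip_width: 0.0
grip_force: 3.2
```

Call:
servo_tool(plan=[0,0.002,0,0,0,0,1,0,0.001,0,0,0,0,1,0,0,0,0,0,0,1])

```text
t: 18.23
tool_pos: [0.6602, -0.0918, 0.0256]
tool_rot: [-2.104, -2.323, 0.01]
wrist_force: [-9.4, 0.2, 7.0]
grip_width: -0.0001
grip_force: 4.4
```

```bash
python3 - <<'E'
from h import *
tcp()
E
```

```text
t 18.2333 bay 0.0573 -0.0414 z 0.0256 yaw 95.7 tilt [-0.01  0.  ] F [-9.4  0.2  7. ] w -6.425304425810363e-05 [ 0.33  0.93 -0.42  1.54  0.48  0.78 -0.18]
```

Both sides stop at x≈0.057, so the wand is flush with the back wall. I'll back the hand away, lift it clear and take a last look.

Call:
servo_tool(plan=[0,-0.015,0,0,0,0,1,0,-0.03,0,0,0,0,1,0,-0.03,0,0,0,0,1,0,-0.03,0,0,0,0,1,0,0,-0.03,0,0,0,1,0,0,-0.03,0,0,0,1,0,0,-0.03,0,0,0,1,0,0,-0.03,0,0,0,1,-0.02,-0.01,0,0,0,0,1,0,0,0,0,0,0,1])

```text
t: 19.07
tool_pos: [0.552, -0.1276, 0.1476]
tool_rot: [2.111, 2.319, -0.001]
wrist_force: [-0.5, -1.1, -0.7]
grip_width: 0.0001
grip_force: 0.0
```

Call:
servo_tool(plan=[-0.03,0,0,0,0,0,1,-0.03,0,0,0,0,0,1,-0.03,0,0,0,0,0,1,-0.03,0,0,0,0,0,1,-0.03,0,0,0,0,0,1,0,0,0,0,0,0,1,0,0,0,0,0,0,1])

```text
t: 19.65
tool_pos: [0.5653, -0.2754, 0.1438]
tool_rot: [-2.115, -2.321, 0.002]
wrist_force: [0.1, 0.8, 0.1]
grip_width: 0.0003
grip_force: 0.0
```

```bash
python3 - <<'E'
from h import *
tcp()
i=camera('top')[165:295,220:420]
cv2.imwrite('pics/c7.png',cv2.convertScaleAbs(cv2.resize(i,None,fx=4,fy=4,interpolation=cv2.INTER_CUBIC),alpha=1.8))
E
```

```text
t 19.65 bay -0.0545 -0.2153 z 0.1438 yaw 95.3 tilt [-0.002  0.001] F [0.1 0.8 0.1] w 0.0003404072195317116 [ 0.71  0.74 -0.5   1.6   0.42  0.92  0.15]
```

View pics/c7.png

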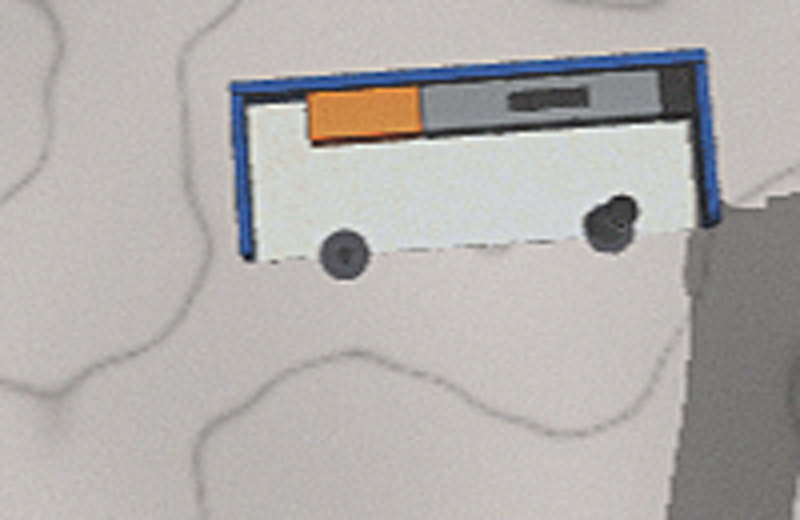

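The wand lies flat against the back wall, from the orange end at (310,117) to the black end at (695,92) by the side wall. The hand is clear, so I'm handing in.

```bash
python3 -c "
from station import *
print(close_job())"
```

```text
the job is handed in; nothing more can be done
None
```

I parked the wand flat against the bay's back wall by pushing only, moved the hand clear and handed the job in at about 20 s; the hand-in returned no verdict, and I did not re-measure the bystanders afterwards.

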